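# Release the e-bike battery: key in the sticky cradle lock, turned and held

### The arm

A 7-joint arm with a two-finger parallel gripper is mounted at the origin on the work surface. World frame = base frame: x ahead of the robot, y to its left, z up, the work surface at z = 0. Lengths are in m, angles in degrees, forces in N, time in s.
With the tool pointing down it reaches from about 0.425 to 0.95 m from the base axis. Payload 4.7 kg.
Tool frame: the origin (TCP) lies midway between the tips of the shut fingers; the grasp point (between the pads) lies 19 mm behind it; z points along the fingers, y is the direction in which the jaws open and shut (so a half turn about z gives the same grasp; the last joint's range is limited). The gripper opens to 85 mm and grips with 20 to 120 N. Pads are 22 mm wide; open, the fingers measure 114 mm over their backs; the gripper's body (76 mm by 85 mm) begins 54 mm behind the grasp point. The pads swing forward as they close: fully open they stand 13 mm farther back than shut.
Start: joints at [-72.703, 26.849, -2.785, 87.806, 1.381, 65.374, -4.715], TCP at [0.219, 0.638, 0.231] pointing down, gripper open.
Joint ranges: [-148.3, 148.3], [-19.14, 114.17], [-79.39, 73.82], [5.75, 140.21], [-59.74, 239.74], [12.07, 113.84], [-152.46, 152.46]. Speed limits (degrees/s): [147.25, 147.25, 180, 180, 180, 180, 180].

### API

Orientations are given as [roll, pitch, yaw] about the fixed x, y, z axes, in that order (R = Rz(yaw) Ry(pitch) Rx(roll)).
In Python, from bench import ctrl, viewer gives the robot as it stands.
- The arm moves only by the tool jog_arm, never from a script. Its argument "steps" is a list of rows, each an object of numbers: "x", "y", "z": the shift along the tool's x, y, z in m; "roll": the turn about the tool's z in degrees. A call has 1 to 12 rows; each row shifts and turns the pose as measured when the row begins, along the tool's axes as they then stand; what a row does not reach is not made up. A row lasts 1/12 s, in which the tool goes at most 41.7 mm and 7.16 degrees, less where a joint would pass 70% of its speed; a pose out of reach is approached as far as the arm can. A call with a gripper value outside its range is refused whole. "grip" is the opening in per cent of the stroke, from 0 (shut) to 100 (fully open), set as the call begins (left out, the last holds). The fingers move at their own pace and stop on an object; "newtons" is the grip in N (left out, the last holds). Time passes only in rows, so rows that do not move let the fingers close. It gives the time, the measured TCP pose, the force and the opening at its end, in the units of the state.
- ctrl.get_state(): the state, without advancing time (a new reading comes with each control period).
- viewer.get_image(name): name is "scene" or "top"; returns a dict with "color" (480x640x3 uint8, red, green, blue), "depth" (480x640 float32, m along the optical axis (not along the pixel's ray), 0 where there is no reading), "mtx" (3x3 intrinsics, pixels), "R" (3x3) and "t" (3): a world point X has camera coordinates R X + t. Camera axes: x right, y down, z forward; pixel columns grow to the right and rows downward; lengths in m; the calibration is good to about 2 mm. A picture is of the moment at which its call begins.
- ctrl.sign_off(): hands the job in, once; it reports no verdict.
The state is a dict: "time_s": time; "q": joint angles; "dq": joint speeds; "effort": joint torques, N m; "tcp_pos": TCP position; "eef_rot": TCP orientation; "wrist_force": force on the tool from outside, world axes, zero at the start; "ft_torque": the same for the moment, N m; "gripper_width": opening from 0.0 (shut) to 1.0 (fully open).
Only numpy, scipy, OpenCV 4.12 (cv2) and the standard library are available. Lean on these libraries where they do the work, as an engineer would, in place of code of your own. Each camera call takes 0.05 s, during which the arm holds its last target. There are 200 camera calls.

### The job

Take the blue-headed key from the wooden key stand, dip the tip of its blade into the small orange tin of lock lubricant, then push it fully home into the lock of the battery cradle, working it past the sticky pins, and turn it a quarter turn clockwise (seen from above). The lock springs back, so finish while still gripping the key and holding it turned, so that the latch stays drawn back for me to lift out the battery. Leave the other keys, the bottle and the spanner where they are, and do not push or tip the tin.

Things in the scene. Friction and masses are not known exactly. Their poses are not given: they have to be found in the camera images.
- key: the blue-headed key, the one to use, standing upright in the stand. Origin: blade tip. x thin way, y wide way, z up; half-turn symmetric. By height (mm): steel blade 5 thick, tapering in width from 6 at the tip to 14 at 10, then 14 wide up to 24; round neck 5.4 across, 24 to 34; plastic head 12 thick, 34 wide, 34 to 78, its flat underside the shoulder. 45 g.
- key_yellow: a spare key with a yellow head, same shape as the blue one; leave it in the stand.
- key_black: a spare key with a black head, same shape as the blue one; leave it in the stand.
- stand: fixed plywood key stand, 60 (x) by 210 (y) by 44 mm high, origin at the centre of its underside. Three slots in its top, at y = -65, 0 and +65 mm, each 7 (x) by 16 (y) mm, 38 mm deep. A key stands in each, thin way along the stand's x, shoulder resting on the top. Which key is in which slot varies.
- tin_rim (a point): centre of the mouth of the small open orange tin (loose, 250 g, round, 34 mm high, rim 64 mm across, wall 3 mm, narrower below, floor about 5 mm thick; its contents are not modelled), z up. Lower the blade's tip into it, well below the rim (10 to 20 mm) and near its axis.
- lock_mouth (a point): centre of the keyhole in the flat aluminium top (90 by 90 mm, 70 mm above the bench) of the lock block, framed in brass. x: the hole's thin way (7 mm), y: its wide way (16 mm), z up; rim chamfered 2 mm. The top plate is 6 mm thick and fixed; the plug with a slot of the same size turns below it. Fully home the key's shoulder rests on the plate, tip 34 mm below this point.
- pins (a point): on the keyhole's axis, level with the midpoint between two sprung, sticky steel pins (20 mm below the lock's top). They stand 4 mm into the slot, from its +y end 16 mm and from its -y end 24 mm below the top. The blade's tapered edges push them aside: some 8 to 15 N of downward push each; rocking the key (1 mm along y, 0.05 rad) helps.
- dock: the battery cradle, fixed; origin under the keyhole at bench level, axes as the keyhole's. Grey lock block 90 by 90 by 70 mm round the origin; black and green battery (85 wide, top 95 mm above the bench) lying along -y from 70 to 410 mm. A red catch (68 mm above the bench) and the steel latch bridge the gap between block and battery.
- plug (a joint): angle of the lock plug (rad): 0 with its slot in line with the keyhole, growing clockwise seen from above, stop at 1.571. It can turn only with the key home (within 3 mm), when the round neck lies in the top plate. A spring turns it back when let go (about 0.1 N m at the stop). The blade has play: the plug lags the key by 0.15 to 0.2 rad.
- latch (a joint): how far the steel latch bolt is drawn back from the battery's catch (m): 0 locked, 0.014 at a full quarter turn; moved by the plug.
- bottle: white plastic bottle with a red cap, 48 mm across, 120 mm tall, origin at the centre of its underside; leave it alone.
- wrench: steel spanner, 150 mm long, lying flat on the bench; leave it alone.
There are look-alikes about, which are no part of the job. There is more than one size of the key; the job needs the largest.

How it is judged:
By the outcome, as a careful person would: the job done as asked, in the order asked, and still so for the second after the job is handed in, while the arm keeps its last pose, push and grip.
It also fails if it takes over 58 s, if anything falls off the work surface, if the arm or the gripper's body presses on something with over 40 N, if the wrist force passes 120 N, or if a joint passes its speed limit or range.

## Working session

There is one attempt and no reset: what is moved stays moved. The work goes in short steps, Python scripts to look and compute and a tool call to move; the robot and the scene stay as the last step left them, time stands still between calls to the robot, and variables do not carry over. Pictures are saved under pics/ and viewed, about 8 in all and at most 12, crops included, and the job is handed in when it is done.

Besides the shell and the picture viewer there is one more tool, called after "Call:" as name([rows], argument=value, ...), one row to a line, values as JSON. jog_arm: Moves the arm, as the interface text tells. Its arguments: {"type":"object","properties":{"steps":{"type":"array","items":{"type":"object","properties":{"x":{"type":"number"},"y":{"type":"number"},"z":{"type":"number"},"roll":{"type":"number"}}}},"grip":{"type":"number"},"newtons":{"type":"number"}},"required":["steps"]}

```bash
ls; mkdir -p pics; cat > h.py <<'E'
import numpy as np, cv2, pickle
from bench import ctrl, viewer
def snap(n):
    d=viewer.get_image(n); pickle.dump(d,open(f'{n}.pkl','wb')); return d
def load(n): return pickle.load(open(f'{n}.pkl','rb'))
def cloud(d):
    K,R,t=map(np.array,(d['mtx'],d['R'],d['t'])); v,u=np.mgrid[:480,:640]; z=d['depth']
    c=np.stack([(u-K[0,2])/K[0,0]*z,(v-K[1,2])/K[1,1]*z,z],-1)
    return (c-t)@R
def onplane(d,u,v,h):
    K,R,t=map(np.array,(d['mtx'],d['R'],d['t']))
    r=R.T@np.linalg.inv(K)@np.array([u,v,1.]); o=-R.T@t
    return o+r*(h-o[2])/r[2]
def crop(d,u0,v0,u1,v1,s,f):
    im=cv2.resize(d['color'][v0:v1,u0:u1],None,fx=s,fy=s,interpolation=cv2.INTER_CUBIC)
    cv2.imwrite(f,im[...,::-1])
E
python3 - <<'E'
from h import *
for n in('top','scene'):
    d=snap(n); cv2.imwrite(f'pics/{n}0.png',d['color'][...,::-1]); print(n,d['mtx'],-np.array(d['R']).T@d['t'])
print(ctrl.get_state())
E
```

```text
pics
top [[502.00192133   0.         326.33460926]
 [  0.         502.00192133 239.86897694]
 [  0.           0.           1.        ]] [0.45243699 0.05451662 1.02212603]
scene [[514.38051651   0.         326.67219878]
 [  0.         514.38051651 244.25750528]
 [  0.           0.           1.        ]] [1.1709135  0.3233211  0.59797517]
{'time_s': 0.1, 'q': array([-72.7021277 ,  26.89039385,  -2.78352812,  87.86710033,
         1.3810215 ,  65.3748673 ,  -4.71556496]), 'dq': array([ 0.0175261 , -0.04822941, -0.13078745, -0.23104894,  0.04471689,
       -0.02515081,  0.02420952]), 'effort': array([ 7.55459841e-04, -5.11517215e+01, -4.70868009e-02, -2.38389480e+01,
        1.08421018e-02,  4.34090907e-03,  2.77461322e-05]), 'tcp_pos': array([0.21906801, 0.63790789, 0.23039164]), 'eef_rot': array([-1.79901273e+02,  3.98265704e-03,  1.61047223e+02]), 'wrist_force': array([-0.41556977,  0.68374218,  0.20284798]), 'ft_torque': array([ 0.03136782, -0.0547127 ,  0.01041665]), 'gripper_width': 1.0016990865925643}
```

View pics/top0.png

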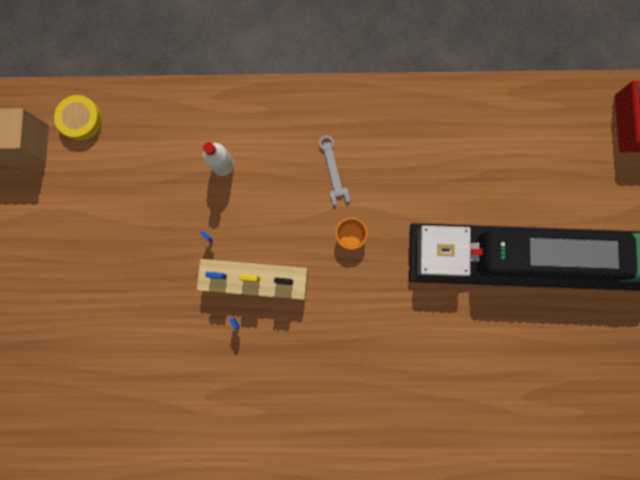

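View pics/scene0.png

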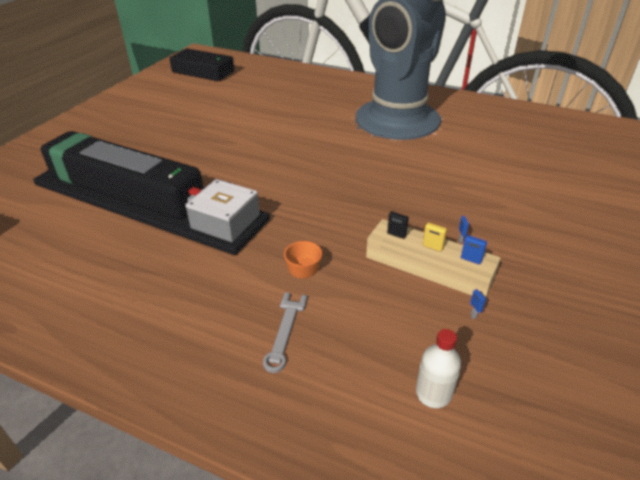

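Both pictures show three blue keys. In the top view they are at (216,275) in the stand, (206,236) small and loose, and (234,323) small and loose. In the scene view they are at (474,250), (463,228) and (478,302). I choose the one in the stand. For the tin, the orange one is at (351,233); the yellow one at (78,117) is a look-alike. The lock is at (446,250), with the battery to its right.

```bash
python3 - <<'E'
from h import *
d=load('top'); A=d['color'][250:306,190:315]; B=d['color'][215:285,405:490]; C=d['color'][210:255,325:380]
s=6
f=lambda a:cv2.resize(a,None,fx=s,fy=s,interpolation=cv2.INTER_CUBIC)
im=np.zeros((600,800,3),np.uint8)
a=cv2.resize(A,None,fx=5,fy=5,interpolation=3);im[:280,:625]=a
b=cv2.resize(B,None,fx=4.5,fy=4.5,interpolation=3);b=b[:315];im[285:285+b.shape[0],:b.shape[1]]=b
c=cv2.resize(C,None,fx=6,fy=6,interpolation=3);im[285:285+c.shape[0],400:400+c.shape[1]]=c
cv2.imwrite('pics/c1.png',im[...,::-1])
P=cloud(d); 
for n,u,v in(('key',216,275),('keyy',248,278),('keyb',284,281),('loose1',206,236),('loose2',234,323),('lock',446,250),('tin',351,233)):print(n,P[v,u].round(4))
# blue mask by height
hsv=cv2.cvtColor(d['color'],cv2.COLOR_RGB2HSV)
m=(hsv[...,0]>100)&(hsv[...,0]<130)&(hsv[...,1]>150)
n,l,s,c=cv2.connectedComponentsWithStats(m.astype(np.uint8))
for i in range(1,n):
  if s[i,4]>10:print(s[i],c[i],P[l==i][:,2].max())
# planes
def rect(n,mask):
    v,u=np.nonzero(mask); q=P[mask]; r=cv2.minAreaRect(q[:,:2].astype(np.float32)*1000); print(n,len(q),r,np.median(q[:,2]))
Z=P[...,2]; V,U=np.mgrid[:480,:640]
rect('stand',(abs(Z-.044)<.006)&(U>190)&(U<315)&(V>255)&(V<305))
rect('block',(abs(Z-.070)<.006)&(U>405)&(U<475)&(V>215)&(V<285))
rect('key',(abs(Z-.122)<.008)&(U>195)&(U<235)&(V>260)&(V<290))
rect('tinrim',(abs(Z-.034)<.006)&(U>330)&(U<372)&(V>212)&(V<255))
rect('hiBattery',(abs(Z-.095)<.01)&(U>475)&(V>215)&(V<295))
E
```

```text
key [0.5102 0.2785 0.0886]
keyy [0.5043 0.2183 0.0896]
keyb [0.4985 0.1514 0.0874]
loose1 [0.5889 0.3089 0.0522]
loose2 [0.4205 0.2497 0.0549]
lock [ 0.5595 -0.1596  0.0473]
tin [0.6003 0.0234 0.0036]
[201 232  10   9  34] [205.5        235.67647059] 0.05604331056014307
[206 273  19   5  74] [215.18918919 275.04054054] 0.09181291485747674
[230 319   8  10  46] [233.7826087  323.04347826] 1.022126027395263
stand 2867 ((506.458984375, 219.33685302734375), (210.23822021484375, 60.06683349609375), 84.86872100830078) 0.04347906465693621
block 2261 ((558.0381469726562, -158.35018920898438), (100.27521514892578, 90.37621307373047), 87.52685546875) 0.06983070311187764
key 0 ((0.0, 0.0), (0.0, 0.0), 0.0) nan
tinrim 179 ((596.5618896484375, 23.821157455444336), (62.11538314819336, 61.21347427368164), 44.690399169921875) 0.03326072009446144
hiBattery 6676 ((549.2427368164062, -364.77130126953125), (282.57415771484375, 83.82112121582031), 87.64983367919922) 0.09326369254812492
  return _methods._mean(a, axis=axis, dtype=dtype,
  ret = ret.dtype.type(ret / rcount)
```

View pics/c1.png

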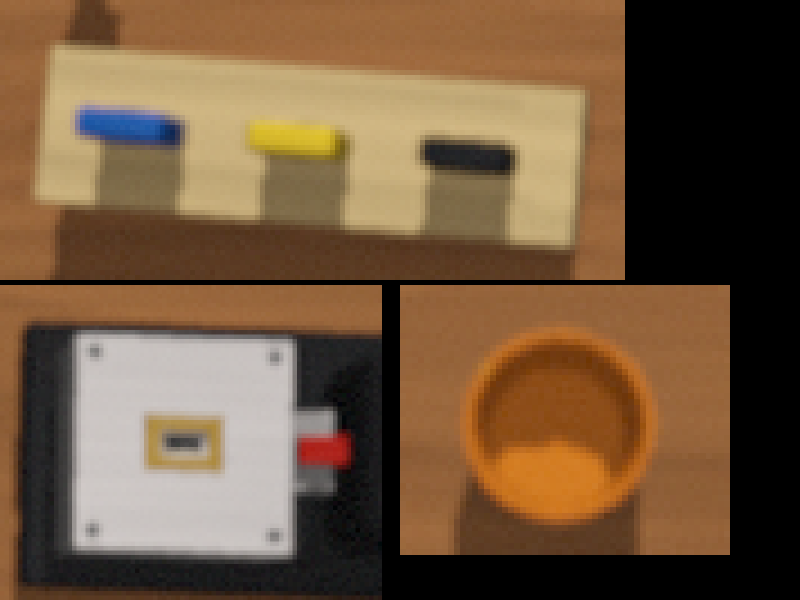

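The close crop confirms the choice. The stand's blue key is in the left (+y) slot, the brass keyhole is at about (445.7,250), and the tin mouth is at about (351.7,233.5). Next I turn the gripper in place and refine the keyhole position.

```bash
cat >> h.py <<'E'
def delta(x,y,z,yaw,s=None):
    s=s or ctrl.get_state(); r=np.radians(s['eef_rot']); 
    from scipy.spatial.transform import Rotation as Ro
    R=Ro.from_euler('xyz',r).as_matrix(); d=R.T@(np.array([x,y,z])-s['tcp_pos'])
    print('tool d mm',(d*1000).round(1),'roll',round((s['eef_rot'][2]-yaw+180)%360-180,2),'tcp',np.round(s['tcp_pos'],4),'rot',np.round(s['eef_rot'],2),'F',np.round(s['wrist_force'],1),'T',np.round(s['ft_torque'],2),'w',round(s['gripper_width'],3),'t',round(s['time_s'],2),'q7',round(s['q'][6],1))
E
python3 - <<'E'
from h import *
d=load('top')
hsv=cv2.cvtColor(d['color'],cv2.COLOR_RGB2HSV).astype(int)
sub=hsv[215:285,405:490]
m=(sub[...,0]>12)&(sub[...,0]<32)&(sub[...,1]>70)
m[:20]=0;m[45:]=0;m[:,:25]=0;m[:,55:]=0
v,u=np.nonzero(m);print(len(u),u.min()+405,u.max()+405,v.min()+215,v.max()+215)
q=np.array([onplane(d,a+405,b+215,.07)[:2] for a,b in zip(u,v)])
print('brass',cv2.minAreaRect((q*1000).astype(np.float32)),'mid',(onplane(d,(u.min()+u.max())/2+405,(v.min()+v.max())/2+215,.07)))
print('mean',q.mean(0))
# scene view too
s=load('scene');hs=cv2.cvtColor(s['color'],cv2.COLOR_RGB2HSV).astype(int)[185:210,205:240]
m=(hs[...,0]>10)&(hs[...,0]<32)&(hs[...,1]>60);v,u=np.nonzero(m);print('scene brass',len(u),onplane(s,(u.min()+u.max())/2+205,(v.min()+v.max())/2+185,.07))
print('tin',onplane(d,351.7,233.5,.034))
hsv8=cv2.cvtColor(d['color'],cv2.COLOR_RGB2HSV).astype(int)
m=(hsv8[...,0]<14)&(hsv8[...,1]>215)&(hsv8[...,2]>90);m[:,:325]=0;m[:,380:]=0;m[:210]=0;m[255:]=0
v,u=np.nonzero(m);print('tin px',len(u),u.min(),u.max(),v.min(),v.max())
print('keytop',onplane(d,214.7,274.8,.088),[onplane(d,190+a/5,250+b/5,.088).round(4) for a,b in((78,107),(165,114),(165,143),(78,132))])
delta(.5123,.2841,.15,84.87)
E
```

```text
145 437 453 244 255
brass ((557.98046875, -152.76058959960938), (30.74789810180664, 21.029565811157227), 89.70094299316406) mid [ 0.55796836 -0.1527473   0.07      ]
mean [ 0.55780042 -0.15216495]
scene brass 101 [ 0.54741144 -0.15963369  0.07      ]
tin [0.59486136 0.02291316 0.034     ]
tin px 77 338 364 220 239
keytop [0.51057036 0.28111058 0.088     ] [array([0.517 , 0.2984, 0.088 ]), array([0.5142, 0.2656, 0.088 ]), array([0.5034, 0.2654, 0.088 ]), array([0.5077, 0.2981, 0.088 ])]
tool d mm [-392.2 -239.2   80.8] roll 76.18 tcp [0.2191 0.6379 0.2304] rot [-179.9     0.    161.05] F [-0.4  0.7  0.2] T [ 0.03 -0.05  0.01] w 1.002 t 0.1 q7 -4.7
```

Call:
jog_arm([
  {"roll":7},
  {"roll":7},
  {"roll":7},
  {"roll":7},
  {"roll":7},
  {"roll":7},
  {"roll":7},
  {"roll":7},
  {"roll":7},
  {"roll":7},
  {"roll":7},
], grip=50, newtons=80)

```text
validation failed for argument at $.st...
```

Call:
jog_arm([
  {"x":0,"y":0,"z":0,"roll":7},
  {"x":0,"y":0,"z":0,"roll":7},
  {"x":0,"y":0,"z":0,"roll":7},
  {"x":0,"y":0,"z":0,"roll":7},
  {"x":0,"y":0,"z":0,"roll":7},
  {"x":0,"y":0,"z":0,"roll":7},
  {"x":0,"y":0,"z":0,"roll":7},
  {"x":0,"y":0,"z":0,"roll":7},
  {"x":0,"y":0,"z":0,"roll":7},
  {"x":0,"y":0,"z":0,"roll":7},
  {"x":0,"y":0,"z":0,"roll":7},
], grip=50, newtons=80)

```text
time_s: 1.02
tcp_pos: [0.2179, 0.6339, 0.2231]
eef_rot: [-179.8, 0.8, 82.1]
wrist_force: [-0.0, 0.5, 0.3]
gripper_width: 0.501
```

```bash
python3 - <<'E'
from h import *
delta(.5115,.283,.15,84.87)
E
```

```text
tool d mm [-306.2  339.1   76.6] roll -2.74 tcp [0.2179 0.6339 0.2231] rot [-179.82    0.85   82.13] F [-0.   0.5  0.3] T [-0.02 -0.04 -0.  ] w 0.501 t 1.02 q7 -76.4
```

Call:
jog_arm([
  {"x":-0.025,"y":0.028,"z":0,"roll":-0.25},
  {"x":-0.025,"y":0.028,"z":0,"roll":-0.25},
  {"x":-0.025,"y":0.028,"z":0,"roll":-0.25},
  {"x":-0.025,"y":0.028,"z":0,"roll":-0.25},
  {"x":-0.025,"y":0.028,"z":0,"roll":-0.25},
  {"x":-0.025,"y":0.028,"z":0,"roll":-0.25},
  {"x":-0.025,"y":0.028,"z":0,"roll":-0.25},
  {"x":-0.025,"y":0.028,"z":0,"roll":-0.25},
  {"x":-0.025,"y":0.028,"z":0,"roll":-0.25},
  {"x":-0.025,"y":0.028,"z":0,"roll":-0.25},
  {"x":-0.025,"y":0.028,"z":0,"roll":-0.25},
  {"x":-0.025,"y":0.028,"z":0,"roll":0},
])

```text
time_s: 2.02
tcp_pos: [0.518, 0.2933, 0.2182]
eef_rot: [-179.2, 1.1, 86.2]
wrist_force: [0.3, 0.0, -0.1]
gripper_width: 0.5
```

```bash
python3 - <<'E'
from h import *
delta(.5115,.283,.12,84.87)
E
```

```text
tool d mm [-8.8 -4.3 98.4] roll 1.37 tcp [0.518  0.2933 0.2182] rot [-179.16    1.12   86.24] F [ 0.3  0.  -0.1] T [ 0.04 -0.06 -0.  ] w 0.5 t 2.02 q7 -29.7
```

Call:
jog_arm([
  {"x":-0.003,"y":-0.0015,"z":0.025,"roll":0.4},
  {"x":-0.003,"y":-0.0015,"z":0.025,"roll":0.4},
  {"x":-0.003,"y":-0.0015,"z":0.025,"roll":0.4},
  {"x":0,"y":0,"z":0.015,"roll":0},
  {"x":0,"y":0,"z":0,"roll":0},
  {"x":0,"y":0,"z":0,"roll":0},
])

```text
time_s: 2.52
tcp_pos: [0.5208, 0.2684, 0.1257]
eef_rot: [-179.6, 1.4, 83.7]
wrist_force: [0.2, 0.4, 0.4]
gripper_width: 0.499
```

```bash
python3 - <<'E'
from h import *
d=snap('top')
im=cv2.resize(d['color'][200:350,150:330],None,fx=3,fy=3,interpolation=3)
s=snap('scene');b=cv2.resize(s['color'][130:330,380:560],None,fx=3,fy=3,interpolation=3)[:600]
o=np.zeros((600,800,3),np.uint8);o[:450,:400]=im[:,70:470];o[:600,400:]=b[:, 70:470]
cv2.imwrite('pics/g1.png',o[...,::-1])
delta(.5115,.283,.049,84.87)
E
```

```text
tool d mm [ 14.5 -10.7  77.4] roll -1.14 tcp [0.5212 0.2691 0.1266] rot [-179.65    1.31   83.73] F [-0.1  0.6 -0.2] T [0.02 0.04 0.02] w 0.5 t 2.62 q7 -27.9
```

View pics/g1.png

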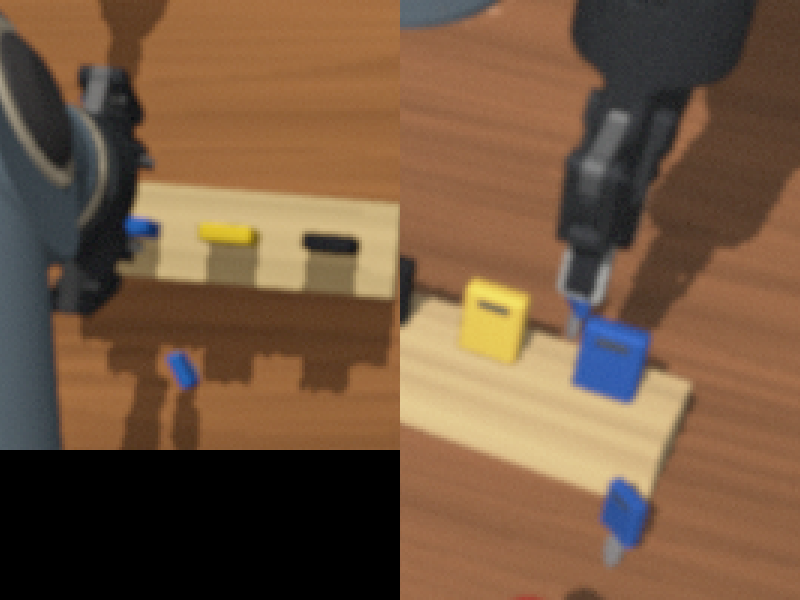

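The gripper is straddling the blue key, offset by about 15 mm. I'll correct that and let it settle.

Call:
jog_arm([
  {"x":0.007,"y":-0.005,"z":0,"roll":-0.5},
  {"x":0.005,"y":-0.004,"z":0,"roll":-0.5},
  {"x":0,"y":0,"z":0,"roll":0},
  {"x":0,"y":0,"z":0,"roll":0},
])

```text
time_s: 2.95
tcp_pos: [0.5142, 0.2864, 0.1303]
eef_rot: [-179.9, 1.0, 85.0]
wrist_force: [0.3, -0.5, 0.6]
gripper_width: 0.498
```

```bash
python3 - <<'E'
from h import *
delta(.5115,.283,.049,84.87)
E
```

```text
tool d mm [-2.2 -2.3 81.3] roll 0.12 tcp [0.5142 0.2864 0.1303] rot [-179.91    0.98   84.99] F [ 0.3 -0.5  0.6] T [ 0.   -0.04  0.  ] w 0.498 t 2.95 q7 -28.7
```

Call:
jog_arm([
  {"x":0,"y":0,"z":0,"roll":0},
  {"x":0,"y":0,"z":0,"roll":0},
  {"x":0,"y":0,"z":0,"roll":0},
  {"x":0,"y":0,"z":0,"roll":0},
])

```text
time_s: 3.28
tcp_pos: [0.5145, 0.2877, 0.1317]
eef_rot: [180.0, 0.9, 85.1]
wrist_force: [-0.0, -0.0, -0.1]
gripper_width: 0.503
```

```bash
python3 - <<'E'
from h import *
delta(.5115,.283,.049,84.87)
E
```

```text
tool d mm [-3.6 -2.6 82.8] roll 0.22 tcp [0.5145 0.2877 0.1317] rot [179.98   0.87  85.09] F [-0.  -0.  -0.1] T [0.   0.   0.01] w 0.503 t 3.28 q7 -28.7
```

Call:
jog_arm([
  {"x":-0.001,"y":-0.001,"z":0.012,"roll":0},
  {"x":-0.001,"y":-0.001,"z":0.012,"roll":0},
  {"x":0,"y":0,"z":0.012,"roll":0},
  {"x":0,"y":0,"z":0.012,"roll":0},
  {"x":0,"y":0,"z":0.008,"roll":0},
  {"x":0,"y":0,"z":0.004,"roll":0},
  {"x":0,"y":0,"z":0,"roll":0},
  {"x":0,"y":0,"z":0,"roll":0},
])

```text
time_s: 3.95
tcp_pos: [0.5137, 0.284, 0.068]
eef_rot: [179.9, 0.9, 85.0]
wrist_force: [0.0, 0.1, -0.5]
gripper_width: 0.503
```

```bash
python3 - <<'E'
from h import *
delta(.5115,.283,.049,84.87)
E
```

```text
tool d mm [-0.9 -2.1 19.1] roll 0.1 tcp [0.5137 0.284  0.068 ] rot [179.9    0.86  84.97] F [ 0.   0.1 -0.5] T [ 0.   -0.02  0.01] w 0.503 t 3.95 q7 -26.7
```

Call:
jog_arm([
  {"x":-0.0005,"y":-0.001,"z":0.006,"roll":0},
  {"x":0,"y":-0.001,"z":0.006,"roll":0},
  {"x":0,"y":0,"z":0.003,"roll":0},
  {"x":0,"y":0,"z":0.001,"roll":0},
  {"x":0,"y":0,"z":0,"roll":0},
])

```text
time_s: 4.37
tcp_pos: [0.5124, 0.2841, 0.0517]
eef_rot: [179.8, 0.8, 85.0]
wrist_force: [-0.9, -0.1, -0.5]
gripper_width: 0.502
```

Call:
jog_arm([
  {"x":0,"y":0,"z":0,"roll":0},
  {"x":0,"y":0,"z":0,"roll":0},
  {"x":0,"y":0,"z":0,"roll":0},
  {"x":0,"y":0,"z":0,"roll":0},
  {"x":0,"y":0,"z":0,"roll":0},
  {"x":0,"y":0,"z":0,"roll":0},
  {"x":0,"y":0,"z":0,"roll":0},
  {"x":0,"y":0,"z":0,"roll":0},
], grip=0, newtons=80)

```text
time_s: 5.03
tcp_pos: [0.5125, 0.2844, 0.0524]
eef_rot: [179.8, 0.7, 85.0]
wrist_force: [-0.4, 0.0, -0.5]
gripper_width: 0.128
```

```bash
python3 - <<'E'
from h import *
delta(.5115,.283,.049,84.87)
E
```

```text
tool d mm [-1.4 -0.8  3.4] roll 0.12 tcp [0.5125 0.2844 0.0524] rot [179.77   0.72  84.99] F [-0.4  0.  -0.5] T [-0.01  0.03  0.03] w 0.128 t 5.03 q7 -26.3
```

Call:
jog_arm([
  {"x":0,"y":0,"z":-0.006,"roll":0},
  {"x":0,"y":0,"z":-0.01,"roll":0},
  {"x":0,"y":0,"z":-0.01,"roll":0},
  {"x":0,"y":0,"z":-0.01,"roll":0},
  {"x":0,"y":0,"z":-0.012,"roll":0},
  {"x":0,"y":0,"z":-0.014,"roll":0},
  {"x":0,"y":0,"z":-0.016,"roll":0},
  {"x":0,"y":0,"z":-0.016,"roll":0},
  {"x":0,"y":0,"z":-0.01,"roll":0},
  {"x":0,"y":0,"z":-0.005,"roll":0},
  {"x":0,"y":0,"z":0,"roll":0},
], newtons=100, grip=0)

```text
time_s: 5.95
tcp_pos: [0.5139, 0.2862, 0.1761]
eef_rot: [179.4, 0.4, 84.9]
wrist_force: [-0.1, 0.7, -0.6]
gripper_width: 0.127
```

```bash
python3 - <<'E'
from h import *
delta(.595,.023,.06,87.5)
d=snap('scene'); crop(d,380,60,560,310,2.4,'pics/l1.png')
E
```

```text
tool d mm [-254.2  102.9  119. ] roll -2.57 tcp [0.5139 0.2862 0.1761] rot [179.41   0.41  84.93] F [-0.1  0.7 -0.6] T [-0.02 -0.01 -0.01] w 0.127 t 5.95 q7 -29.9
```

View pics/l1.png

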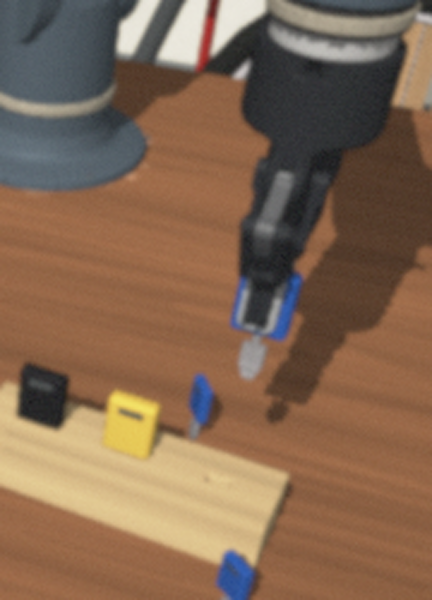

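The blue key is out of its slot and upright in the gripper; the other keys are undisturbed. Next I move above the tin.

Call:
jog_arm([
  {"x":-0.012,"y":0.005,"z":0,"roll":-0.3},
  {"x":-0.022,"y":0.009,"z":0,"roll":-0.3},
  {"x":-0.025,"y":0.01,"z":0,"roll":-0.3},
  {"x":-0.025,"y":0.01,"z":0,"roll":-0.3},
  {"x":-0.025,"y":0.01,"z":0,"roll":-0.3},
  {"x":-0.025,"y":0.01,"z":0,"roll":-0.3},
  {"x":-0.025,"y":0.01,"z":0,"roll":0},
  {"x":-0.025,"y":0.01,"z":0,"roll":0},
  {"x":-0.02,"y":0.008,"z":0,"roll":0},
  {"x":-0.012,"y":0.005,"z":0,"roll":0},
  {"x":-0.006,"y":0.002,"z":0,"roll":0},
  {"x":0,"y":0,"z":0,"roll":0},
])

```text
time_s: 7.0
tcp_pos: [0.5838, 0.0496, 0.166]
eef_rot: [-179.4, 0.9, 87.2]
wrist_force: [-0.3, -0.5, 0.1]
gripper_width: 0.129
```

```bash
python3 - <<'E'
from h import *
delta(.595,.023,.06,87.5)
E
```

```text
tool d mm [-24.3  13.7 106.3] roll -0.31 tcp [0.5838 0.0496 0.166 ] rot [-179.39    0.93   87.19] F [-0.3 -0.5  0.1] T [-0.01 -0.01  0.  ] w 0.129 t 7.0 q7 -1.8
```

Call:
jog_arm([
  {"x":-0.008,"y":0.005,"z":0.008,"roll":0},
  {"x":-0.009,"y":0.005,"z":0.012,"roll":0},
  {"x":-0.005,"y":0.003,"z":0.012,"roll":0},
  {"x":0,"y":0,"z":0.01,"roll":0},
  {"x":0,"y":0,"z":0.006,"roll":0},
  {"x":0,"y":0,"z":0,"roll":0},
  {"x":0,"y":0,"z":0,"roll":0},
])

```text
time_s: 7.58
tcp_pos: [0.5932, 0.0311, 0.1106]
eef_rot: [-179.0, 0.8, 87.7]
wrist_force: [0.6, -0.5, 0.7]
gripper_width: 0.13
```

```bash
python3 - <<'E'
from h import *
delta(.595,.023,.06,87.5)
d=snap('scene'); crop(d,240,130,400,290,3.5,'pics/t1.png')
E
```

```text
tool d mm [-7.3  3.  50.6] roll 0.18 tcp [0.5932 0.0311 0.1106] rot [-179.      0.81   87.68] F [ 0.6 -0.5  0.7] T [ 0.   -0.01 -0.02] w 0.13 t 7.58 q7 2.6
```

View pics/t1.png

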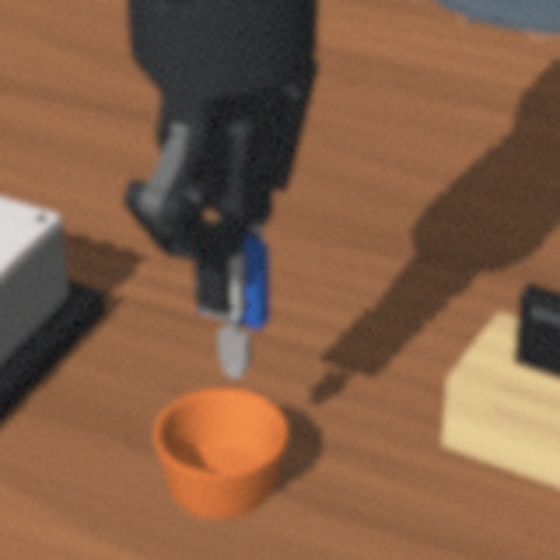

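The key tip at crop (234,375) is above the tin mouth, just short of its centre. I'll correct 7 mm and dip.

Call:
jog_arm([
  {"x":-0.005,"y":0.002,"z":0.002,"roll":0},
  {"x":-0.002,"y":0.001,"z":0.008,"roll":0},
  {"x":0,"y":0,"z":0.01,"roll":0},
  {"x":0,"y":0,"z":0.01,"roll":0},
  {"x":0,"y":0,"z":0.006,"roll":0},
  {"x":0,"y":0,"z":0.002,"roll":0},
  {"x":0,"y":0,"z":0,"roll":0},
  {"x":0,"y":0,"z":0,"roll":0},
])

```text
time_s: 8.3
tcp_pos: [0.596, 0.0242, 0.0696]
eef_rot: [-179.1, 0.7, 87.8]
wrist_force: [-0.2, 0.7, -0.4]
gripper_width: 0.128
```

```bash
python3 - <<'E'
from h import *
delta(.595,.023,.06,87.5)
E
```

```text
tool d mm [-1.1 -0.8  9.6] roll 0.29 tcp [0.596  0.0242 0.0696] rot [-179.11    0.75   87.79] F [-0.2  0.7 -0.4] T [ 0.04 -0.02 -0.04] w 0.128 t 8.3 q7 4.8
```

Call:
jog_arm([
  {"x":0,"y":0,"z":0.004,"roll":0},
  {"x":0,"y":0,"z":0.004,"roll":0},
  {"x":0,"y":0,"z":0.0015,"roll":0},
  {"x":0,"y":0,"z":0,"roll":0},
  {"x":0,"y":0,"z":0,"roll":0},
  {"x":0,"y":0,"z":0,"roll":0},
])

```text
time_s: 8.8
tcp_pos: [0.5966, 0.0243, 0.0599]
eef_rot: [-179.2, 0.7, 87.8]
wrist_force: [-0.1, -0.2, -0.5]
gripper_width: 0.127
```

```bash
python3 - <<'E'
from h import *
delta(.595,.023,.06,87.5)
d=snap('scene'); crop(d,240,130,400,290,3.5,'pics/t2.png')
E
```

```text
tool d mm [-1.4 -1.6 -0. ] roll 0.31 tcp [0.5966 0.0243 0.0599] rot [-179.21    0.72   87.81] F [-0.1 -0.2 -0.5] T [ 0.   -0.01  0.01] w 0.127 t 8.8 q7 5.1
```

View pics/t2.png

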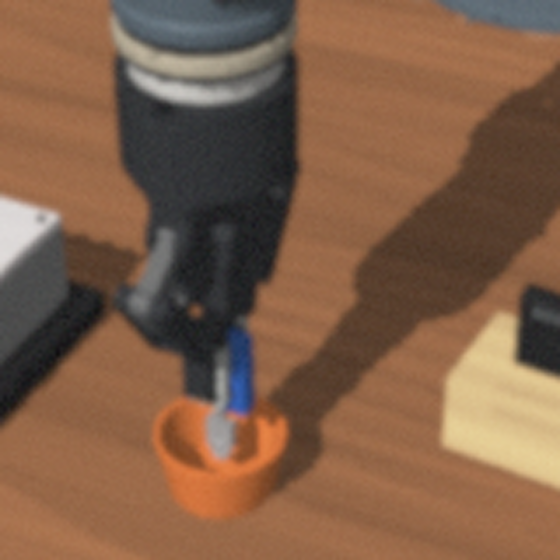

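The blade tip is inside the tin, about 16 mm below the rim and near the axis. The tin has not moved. Now I lift out.

Call:
jog_arm([
  {"x":0,"y":0,"z":-0.006,"roll":0},
  {"x":0,"y":0,"z":-0.01,"roll":0},
  {"x":0,"y":0,"z":-0.012,"roll":0},
  {"x":0,"y":0,"z":-0.014,"roll":0},
  {"x":0,"y":0,"z":-0.014,"roll":0},
  {"x":0,"y":0,"z":-0.014,"roll":0},
  {"x":0,"y":0,"z":-0.01,"roll":0},
  {"x":0,"y":0,"z":-0.004,"roll":0},
  {"x":0,"y":0,"z":0,"roll":0},
  {"x":0,"y":0,"z":0,"roll":0},
])

```text
time_s: 9.68
tcp_pos: [0.5997, 0.0251, 0.1569]
eef_rot: [-179.7, 0.6, 87.8]
wrist_force: [0.2, -0.6, -1.3]
gripper_width: 0.125
```

```bash
python3 - <<'E'
from h import *
delta(.558,-.153,.13,87.6)
E
```

```text
tool d mm [-179.3  -34.6   29. ] roll 0.17 tcp [0.5997 0.0251 0.1569] rot [-179.66    0.62   87.77] F [ 0.2 -0.6 -1.3] T [-0.01 -0.03 -0.02] w 0.125 t 9.68 q7 2.1
```

Call:
jog_arm([
  {"x":-0.01,"y":-0.002,"z":0,"roll":0},
  {"x":-0.018,"y":-0.0035,"z":0,"roll":0},
  {"x":-0.02,"y":-0.004,"z":0,"roll":0},
  {"x":-0.02,"y":-0.004,"z":0,"roll":0},
  {"x":-0.02,"y":-0.004,"z":0,"roll":0},
  {"x":-0.02,"y":-0.004,"z":0,"roll":0},
  {"x":-0.016,"y":-0.003,"z":0,"roll":0},
  {"x":-0.012,"y":-0.0025,"z":0,"roll":0},
  {"x":-0.006,"y":-0.001,"z":0,"roll":0},
  {"x":0,"y":0,"z":0,"roll":0},
  {"x":0,"y":0,"z":0,"roll":0},
])

```text
time_s: 10.6
tcp_pos: [0.5572, -0.1263, 0.1507]
eef_rot: [-178.7, 0.7, 87.7]
wrist_force: [0.7, -0.3, 0.4]
gripper_width: 0.127
```

```bash
python3 - <<'E'
from h import *
delta(.558,-.153,.125,87.6)
E
```

```text
tool d mm [-26.3   2.4  26. ] roll 0.14 tcp [ 0.5572 -0.1263  0.1507] rot [-178.7     0.74   87.74] F [ 0.7 -0.3  0.4] T [ 0.03 -0.04 -0.04] w 0.127 t 10.6 q7 17.3
```

Call:
jog_arm([
  {"x":-0.007,"y":0.001,"z":0.005,"roll":0},
  {"x":-0.01,"y":0.001,"z":0.007,"roll":0},
  {"x":-0.006,"y":0,"z":0.006,"roll":0},
  {"x":-0.001,"y":0,"z":0.003,"roll":0},
  {"x":0,"y":0,"z":0,"roll":0},
  {"x":0,"y":0,"z":0,"roll":0},
  {"x":0,"y":0,"z":0,"roll":0},
])

```text
time_s: 11.18
tcp_pos: [0.5588, -0.1489, 0.126]
eef_rot: [-178.6, 0.6, 88.1]
wrist_force: [1.0, 0.1, 0.2]
gripper_width: 0.13
```

```bash
cat >> h.py <<'E'
def tip(x=.558,y=-.153,yaw=87.6):
    from scipy.spatial.transform import Rotation as Ro
    s=ctrl.get_state(); R=Ro.from_euler('xyz',np.radians(s['eef_rot'])).as_matrix()
    p=s['tcp_pos']+R[:,2]*.0424; print('tip',p.round(4),'to hole, tool xy mm',((R.T@(np.array([x,y,p[2]])-p))*1000).round(1)[:2])
    delta(x,y,.078,yaw,s)
E
python3 - <<'E'
from h import *
tip()
s=snap('scene');t=snap('top')
o=np.zeros((600,800,3),np.uint8)
o[:,:400]=cv2.resize(s['color'][135:235,190:257],(400,600),interpolation=3)
o[:400,400:]=cv2.resize(t['color'][225:275,420:470],(400,400),interpolation=3)
cv2.imwrite('pics/k1.png',o[...,::-1])
E
```

```text
tip [ 0.5577 -0.1494  0.0836] to hole, tool xy mm [-3.6  0.4]
tool d mm [-3.6  0.6 48. ] roll 0.51 tcp [ 0.5588 -0.1489  0.126 ] rot [-178.57    0.65   88.11] F [1.  0.1 0.2] T [-0.01 -0.02 -0.02] w 0.13 t 11.18 q7 20.9
```

View pics/k1.png

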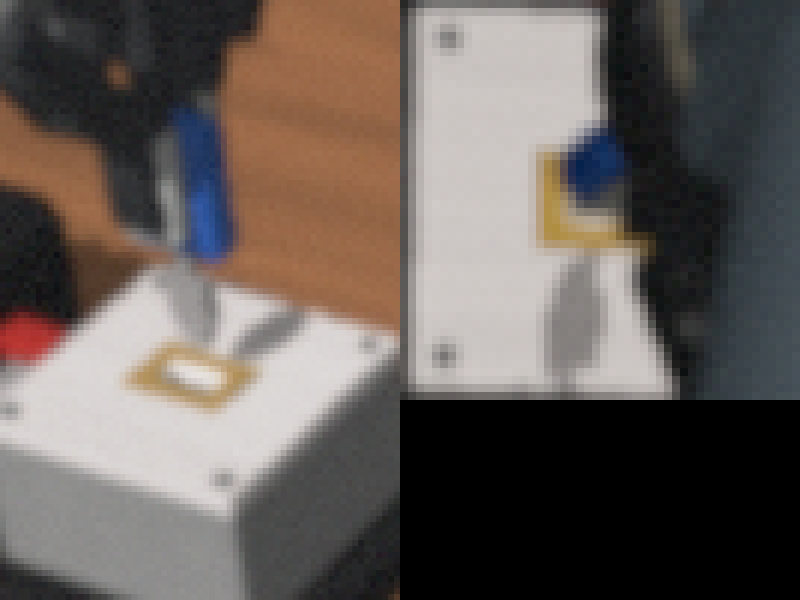

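The tip is at about scene pixel (224.6,192.4), and the brass frame is centred at about (222.1,197.7). I'll cross-check the two.

```bash
python3 - <<'E'
from h import *
s=load('scene');K,R,t=map(np.array,(s['mtx'],s['R'],s['t']))
def pj(X): c=K@(R@np.array(X)+t); return (c[:2]/c[2]).round(1)
print('tip pred',pj([.5577,-.1494,.0836]),'hole pred',pj([.558,-.153,.07]))
for c in((127,378),(165,342),(257,375),(220,410),(192,376)): print(onplane(s,190+c[0]/5.97-.4,135+c[1]/6-.4,.07).round(4))
print('tip seen at z .0836',onplane(s,224.3,192,.0836))
P=cloud(s);m=(abs(P[...,2]-.07)<.004);m[:,:180]=0;m[:,270:]=0;m[:150]=0;m[250:]=0
q=P[m];print(cv2.minAreaRect((q[:,:2]*1000).astype(np.float32)))
E
```

```text
tip pred [222.7 191.5] hole pred [221.9 197.5]
[ 0.5664 -0.1707  0.07  ]
[ 0.5458 -0.1708  0.07  ]
[ 0.5492 -0.1361  0.07  ]
[ 0.5689 -0.1366  0.07  ]
[ 0.5576 -0.1536  0.07  ]
tip seen at z .0836 [ 0.55788343 -0.14603815  0.0836    ]
((558.8693237304688, -166.31932067871094), (119.93599700927734, 93.9472427368164), 88.57939147949219)
```

```bash
python3 - <<'E'
from h import *
from scipy.spatial.transform import Rotation as Ro
s=load('scene');K,R,t=map(np.array,(s['mtx'],s['R'],s['t']))
st=ctrl.get_state();A=Ro.from_euler('xyz',np.radians(st['eef_rot'])).as_matrix()
u0,v0,f=195,140,8
def pj(p):
    X=st['tcp_pos']+A@np.array(p); c=K@(R@X+t); c=c[:2]/c[2]; return tuple(int(round(q)) for q in ((c[0]+.5-u0)*f,(c[1]+.5-v0)*f))
im=cv2.resize(s['color'][v0:v0+70,u0:u0+50],None,fx=f,fy=f,interpolation=3)[...,::-1].copy()
raw=im.copy()
prof=[(3,0),(7,10),(7,24),(2.7,24),(2.7,34),(17,34),(17,78)]
for h,c in((2.5,(0,255,0)),):
    for sg in(1,-1):
        pts=[pj([sg*w/1e3,0,(42.4-z)/1e3]) for w,z in prof]
        cv2.polylines(im,[np.array(pts)],False,c,1)
    cv2.line(im,pj([-.003,0,.0424]),pj([.003,0,.0424]),c,1)
    cv2.line(im,pj([-.017,0,.0084]),pj([.017,0,.0084]),c,1)
cv2.imwrite('pics/k2.png',np.hstack([raw,im]))
E
```

```text
(no output)
```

View pics/k2.png

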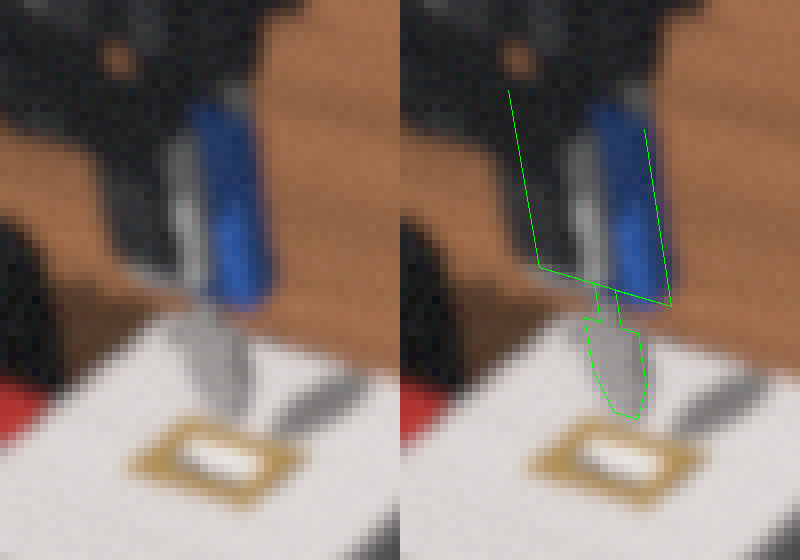

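The predicted outline fits the blade to within about 1 pixel (roughly 1–2 mm). I'll align and start the insertion.

Call:
jog_arm([
  {"x":-0.002,"y":0,"z":0,"roll":0.2},
  {"x":-0.0015,"y":0,"z":0,"roll":0.2},
  {"x":0,"y":0,"z":0.003,"roll":0},
  {"x":0,"y":0,"z":0.003,"roll":0},
  {"x":0,"y":0,"z":0.003,"roll":0},
  {"x":0,"y":0,"z":0,"roll":0},
  {"x":0,"y":0,"z":0,"roll":0},
])

```text
time_s: 11.87
tcp_pos: [0.5593, -0.1519, 0.1173]
eef_rot: [-178.7, 0.6, 87.8]
wrist_force: [0.3, 0.2, -0.7]
gripper_width: 0.127
```

```bash
python3 - <<'E'
from h import *
tip(.5578,-.1533)
E
```

```text
tip [ 0.5583 -0.1524  0.0749] to hole, tool xy mm [-1.  -0.5]
tool d mm [-1.  -0.5 39.3] roll 0.17 tcp [ 0.5593 -0.1519  0.1173] rot [-178.72    0.63   87.77] F [ 0.3  0.2 -0.7] T [-0.02 -0.09 -0.01] w 0.127 t 11.87 q7 21.3
```

Call:
jog_arm([
  {"x":-0.001,"y":-0.0005,"z":0.002,"roll":0.2},
  {"x":0,"y":0,"z":0.003,"roll":0},
  {"x":0,"y":0,"z":0.003,"roll":0},
  {"x":0,"y":0,"z":0.002,"roll":0},
  {"x":0,"y":0,"z":0,"roll":0},
])

```text
time_s: 12.28
tcp_pos: [0.5583, -0.153, 0.1061]
eef_rot: [-178.7, 0.6, 87.5]
wrist_force: [-0.1, 0.8, 0.0]
gripper_width: 0.124
```

```bash
python3 - <<'E'
from h import *
tip(.5578,-.1533)
E
```

```text
tip [ 0.5573 -0.1535  0.0637] to hole, tool xy mm [0.2 0.5]
tool d mm [ 0.   0.2 28.1] roll -0.05 tcp [ 0.5583 -0.153   0.1061] rot [-178.7     0.63   87.55] F [-0.1  0.8  0. ] T [ 0.02  0.   -0.02] w 0.124 t 12.28 q7 21.6
```

Call:
jog_arm([
  {"x":0,"y":0,"z":0.002,"roll":0},
  {"x":0,"y":0,"z":0.002,"roll":0},
  {"x":0,"y":0,"z":0.002,"roll":0},
  {"x":0,"y":0,"z":0,"roll":0},
])

```text
time_s: 12.62
tcp_pos: [0.5581, -0.1531, 0.0994]
eef_rot: [-178.7, 0.6, 87.6]
wrist_force: [-0.2, -0.9, -0.4]
gripper_width: 0.128
```

```bash
python3 - <<'E'
from h import *
tip(.5578,-.1533)
E
```

```text
tip [ 0.5571 -0.1535  0.057 ] to hole, tool xy mm [0.2 0.7]
tool d mm [-0.   0.2 21.4] roll -0.05 tcp [ 0.5581 -0.1531  0.0994] rot [-178.69    0.63   87.55] F [-0.2 -0.9 -0.4] T [ 0.01  0.01 -0.02] w 0.128 t 12.62 q7 21.9
```

Call:
jog_arm([
  {"x":0,"y":0.0003,"z":0.003,"roll":0},
  {"x":0,"y":0,"z":0.003,"roll":0},
  {"x":0,"y":0,"z":0.003,"roll":0},
])

```text
time_s: 12.87
tcp_pos: [0.559, -0.1544, 0.0907]
eef_rot: [-178.8, 0.7, 87.6]
wrist_force: [-2.6, -3.4, 3.2]
gripper_width: 0.124
```

```bash
python3 - <<'E'
from h import *
tip(.5578,-.1533)
E
```

```text
tip [ 0.5581 -0.1549  0.0484] to hole, tool xy mm [ 1.6 -0.4]
tool d mm [ 1.2 -1.  12.7] roll -0.05 tcp [ 0.559  -0.1544  0.0907] rot [-178.82    0.73   87.55] F [-2.6 -3.4  3.2] T [-0.55  0.33 -0.04] w 0.124 t 12.87 q7 22.3
```

Call:
jog_arm([
  {"x":0.001,"y":-0.0005,"z":0.004,"roll":0},
  {"x":0.0005,"y":0,"z":0.005,"roll":0},
  {"x":0,"y":0,"z":0.006,"roll":0},
])

```text
time_s: 13.12
tcp_pos: [0.5589, -0.155, 0.0796]
eef_rot: [-178.9, 0.7, 87.4]
wrist_force: [-6.1, 2.6, 25.5]
gripper_width: 0.125
```

```bash
python3 - <<'E'
from h import *
tip(.5578,-.1533)
E
```

```text
tip [ 0.5581 -0.1555  0.0372] to hole, tool xy mm [ 2.2 -0.4]
tool d mm [ 1.7 -1.2  1.6] roll -0.16 tcp [ 0.5589 -0.155   0.0796] rot [-178.92    0.71   87.44] F [-6.1  2.6 25.5] T [ 0.5   1.52 -0.04] w 0.125 t 13.12 q7 22.7
```

Call:
jog_arm([
  {"x":0.001,"y":-0.0005,"z":0.004,"roll":0},
  {"x":-0.0005,"y":0,"z":0.004,"roll":0},
  {"x":0,"y":0,"z":0.004,"roll":0},
])

```text
time_s: 13.37
tcp_pos: [0.559, -0.1549, 0.078]
eef_rot: [-178.9, 0.3, 87.4]
wrist_force: [-10.4, 3.2, 31.9]
gripper_width: 0.122
```

```bash
python3 - <<'E'
from h import *
tip(.5578,-.1533)
E
```

```text
tip [ 0.5582 -0.1551  0.0356] to hole, tool xy mm [ 1.7 -0.4]
tool d mm [ 1.5 -1.2 -0. ] roll -0.24 tcp [ 0.559  -0.1549  0.078 ] rot [-178.94    0.32   87.36] F [-10.4   3.2  31.9] T [ 0.53  2.42 -0.03] w 0.122 t 13.37 q7 23.1
```

The key is home: the shoulder is at plate level and the push is about 32 N. I'll ease the push and start turning clockwise (positive roll).

Call:
jog_arm([
  {"x":0,"y":-0.0005,"z":0.001,"roll":0},
  {"x":0,"y":-0.0005,"z":0.001,"roll":4},
  {"x":0,"y":0,"z":0.001,"roll":6},
  {"x":0,"y":0,"z":0.001,"roll":6},
])

```text
time_s: 13.7
tcp_pos: [0.5579, -0.155, 0.0782]
eef_rot: [-179.2, 0.3, 70.7]
wrist_force: [-3.6, 0.5, 10.3]
gripper_width: 0.126
```

```bash
python3 - <<'E'
from h import *
tip(.558,-.155)
E
```

```text
tip [ 0.5573 -0.155   0.0358] to hole, tool xy mm [0.2 0.7]
tool d mm [-0.   0.1  0.2] roll -16.88 tcp [ 0.5579 -0.155   0.0782] rot [-179.16    0.33   70.72] F [-3.6  0.5 10.3] T [0.26 0.92 0.13] w 0.126 t 13.7 q7 9.8
```

Call:
jog_arm([
  {"x":0,"y":0,"z":0.001,"roll":6},
  {"x":0,"y":0,"z":0.001,"roll":7},
  {"x":0,"y":0,"z":0.001,"roll":7},
  {"x":0,"y":0,"z":0.001,"roll":7},
])

```text
time_s: 14.03
tcp_pos: [0.5568, -0.1545, 0.0781]
eef_rot: [-179.1, 0.5, 42.9]
wrist_force: [-3.7, 1.6, 10.4]
gripper_width: 0.123
```

```bash
python3 - <<'E'
from h import *
tip(.558,-.155)
E
```

```text
tip [ 0.5561 -0.1543  0.0357] to hole, tool xy mm [0.9 1.9]
tool d mm [0.5 1.2 0.1] roll -44.68 tcp [ 0.5568 -0.1545  0.0781] rot [-179.11    0.54   42.92] F [-3.7  1.6 10.4] T [0.21 0.89 0.14] w 0.123 t 14.03 q7 -12.6
```

Call:
jog_arm([
  {"x":0,"y":0,"z":0.001,"roll":7},
  {"x":0,"y":0,"z":0.001,"roll":7},
  {"x":0,"y":0,"z":0.001,"roll":7},
  {"x":0,"y":0,"z":0.001,"roll":7},
  {"x":0,"y":0,"z":0.001,"roll":7},
])

```text
time_s: 14.45
tcp_pos: [0.5559, -0.1534, 0.0781]
eef_rot: [-179.2, 1.0, 7.1]
wrist_force: [-4.1, 0.8, 9.0]
gripper_width: 0.125
```

```bash
python3 - <<'E'
from h import *
tip(.558,-.155)
E
```

```text
tip [ 0.5552 -0.1529  0.0357] to hole, tool xy mm [2.6 2.4]
tool d mm [1.8 1.9 0. ] roll -80.48 tcp [ 0.5559 -0.1534  0.0781] rot [-179.2     0.97    7.12] F [-4.1  0.8  9. ] T [0.34 0.68 0.14] w 0.125 t 14.45 q7 -41.4
```

Call:
jog_arm([
  {"x":0,"y":0,"z":0.001,"roll":7},
  {"x":0,"y":0,"z":0.001,"roll":6},
  {"x":0,"y":0,"z":0.001,"roll":4},
  {"x":0,"y":0,"z":0.001,"roll":2},
])

```text
time_s: 14.78
tcp_pos: [0.5559, -0.1527, 0.0781]
eef_rot: [-179.3, 1.2, -12.7]
wrist_force: [-3.5, 1.3, 11.0]
gripper_width: 0.122
```

```bash
python3 - <<'E'
from h import *
tip(.558,-.155)
E
```

```text
tip [ 0.5551 -0.152   0.0357] to hole, tool xy mm [3.5 2.3]
tool d mm [2.6 1.8 0. ] roll -100.3 tcp [ 0.5559 -0.1527  0.0781] rot [-179.33    1.24  -12.7 ] F [-3.5  1.3 11. ] T [0.27 0.71 0.2 ] w 0.122 t 14.78 q7 -57.2
```

Call:
jog_arm([
  {"x":0,"y":0,"z":0.001,"roll":3},
  {"x":0,"y":0,"z":0.001,"roll":3},
  {"x":0,"y":0,"z":0.001,"roll":3},
])

```text
time_s: 15.03
tcp_pos: [0.5559, -0.1525, 0.0782]
eef_rot: [-179.4, 1.4, -21.8]
wrist_force: [-3.8, 2.2, 11.2]
gripper_width: 0.126
```

```bash
python3 - <<'E'
from h import *
tip(.558,-.155)
s=snap('scene');t=snap('top')
o=np.zeros((600,800,3),np.uint8)
o[:,:400]=cv2.resize(s['color'][140:230,170:230],(400,600),interpolation=3)
o[:400,400:]=cv2.resize(t['color'][220:280,425:485],(400,400),interpolation=3)
cv2.imwrite('pics/e1.png',o[...,::-1])
tip(.558,-.155)
E
```

```text
tip [ 0.555  -0.1517  0.0358] to hole, tool xy mm [4.  1.9]
tool d mm [2.9 1.5 0.1] roll -109.37 tcp [ 0.5559 -0.1525  0.0782] rot [-179.43    1.41  -21.77] F [-3.8  2.2 11.2] T [0.14 0.92 0.72] w 0.126 t 15.03 q7 -64.6
tip [ 0.555  -0.1518  0.0358] to hole, tool xy mm [4.  1.9]
tool d mm [3.  1.5 0.1] roll -109.31 tcp [ 0.5558 -0.1526  0.0781] rot [-179.45    1.42  -21.71] F [-4.1  1.3 11.2] T [0.24 0.88 0.45] w 0.125 t 15.13 q7 -64.5
```

View pics/e1.png

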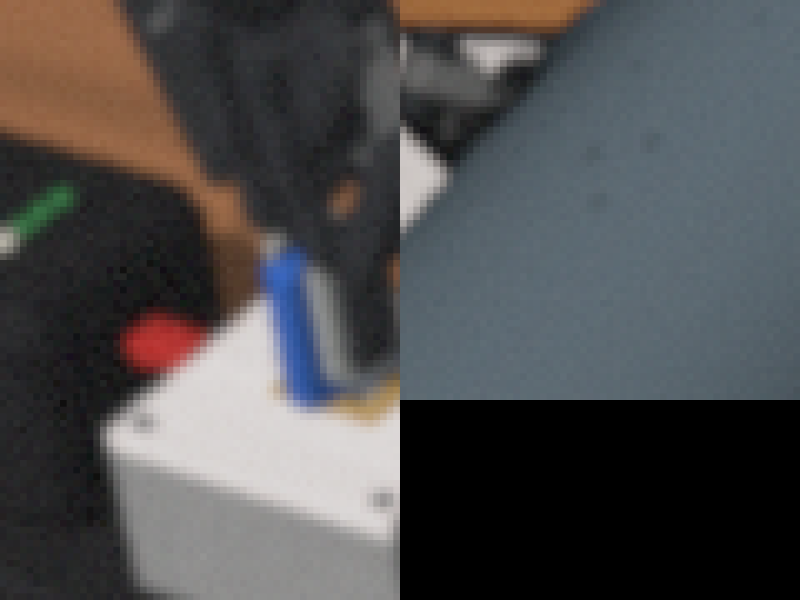

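The torque rose from 0.20 to 0.72 N m and settled at 0.45, so the plug is against its stop. The shoulder is on the plate, and the steel bolt no longer shows beside the red catch. One more hold check, then I hand in.

```bash
python3 - <<'E'
from h import *
for i in range(6): d=snap('scene')
tip(.558,-.155)
s=ctrl.get_state()
if s['ft_torque'][2]>.2 and s['tcp_pos'][2]<.0795: print('signing',ctrl.sign_off())
E
```

```text
tip [ 0.555  -0.1518  0.0358] to hole, tool xy mm [4.  1.9]
tool d mm [2.9 1.4 0.1] roll -109.26 tcp [ 0.5558 -0.1526  0.0782] rot [-179.43    1.41  -21.66] F [-3.6  1.1 10.7] T [0.25 0.91 0.45] w 0.126 t 15.43 q7 -64.5
the job is handed in; nothing more can be done
signing None
```

The job is done and handed in at 15.4 s. I took the blue-headed key from the stand and dipped its tip about 16 mm below the tin's rim. I then pushed it home past the pins and turned it clockwise, and the arm is still holding it turned.

**Last checks:**
- **Key home:** by the arm's readings the tip sits at 0.036 m, which is where it should be with the shoulder on the plate. I saw up to about 32 N while pushing, and it now holds with about 11 N downward.
- **Turn:** the gripper has turned about 109°. The resisting torque jumped from 0.20 to 0.72 N m, then held steady at 0.45 N m over the last 0.3 s. That is well above the spring's 0.1 N m, so I take the plug to be at its stop.
- **Latch:** in the last picture I could not see the steel bolt beside the red catch. I could not read the plug angle or the latch travel directly.
- **Disagreement:** the measured gripper position drifted about 3 mm sideways during the turn, from where the keyhole seemed to be. Side forces stayed around 4 N.
- **Other things:** the spare keys looked undisturbed after the lift, and the tin had not moved at the dip. I did not look at them, the bottle or the spanner again at the end.

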